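# Serve two sweets from the drum dispenser

## Task

Serve two sweets from the crank-turned wooden dispenser. First set the small empty wooden dish on the desk in front of the spout, slide it lengthwise under the spout's end and let it go; then turn the drum slowly clockwise by its crank knob so that two sweets roll down the spout into the dish one after the other, and stop there with the third sweet still in the drum.

Things in the scene. Friction and masses are not known exactly. Their poses are not given: they have to be found in the camera images.
- dispenser: round wooden dispenser fixed to the desk (desk is z = 0), 132 mm across, wall top 98 mm high; origin on the drum's vertical axis at desk level, z up. Its spout leads out along its own -x axis from the only opening in the wall. The drum inside is open on top: ten pockets 36 degrees apart between upright vanes; a sweet lies against the wall and rolls out once within about 7 degrees of the spout's direction
- spout_end (a point): end of the spout, middle of its floor there, 102 mm from the drum's axis and 51 mm up; spout 37 mm wide, side walls up to 84 mm above the desk. Sweets leave it slowly and fall 10 to 35 mm beyond it. The dish catches them if its middle is 20 to 45 mm beyond this point and within 12 mm sideways, its long side along the spout; its near end then reaches under the spout, so slide it in from outside
- drum (a joint): turning angle of the drum, grows clockwise seen from above; a stop at -0.05 rad blocks the other way; light friction (about 0.04 N m), stays where it is left. Sweets in the pockets and the crank knob turn with it by the same angle
- crank_knob (a point): middle of the crank's grip, an upright round wooden knob 15 mm across on a flat steel arm on top of the drum, 42 mm from the drum's axis; the point is 124 mm above the desk, the knob reaches from 107 to 141 mm, the steel arm's top is at 104 mm. The knob spins freely on its pin and runs on a level circle
- dish_mid (a point): middle of the loose empty wooden dish, an open rectangular tray 92 x 62 mm outside, 36 mm high, walls and floor 4 mm, 120 g; the point is 18 mm above its underside; x along its long side, y across the 62 mm side, z up
- sweet_1_center (a point): round white sweet, 20 mm across, 10 g, point at its centre; in the drum pocket that reaches the spout first
- sweet_2_center (a point): the same kind of sweet, in the next pocket, 36 degrees behind the first
- sweet_3_center (a point): the same kind of sweet, 36 degrees behind the second; it must stay in the drum
Not all that is in view belongs to the job. Of the things like the part that bears dish_mid, leave any that is red; of the rest the larger one is meant.

How it is judged:
On the way, in this order (a step that is already met when the one before it is completed fails the run):
1. the dish stands on the desk under the end of the spout, let go, with all three sweets still in the drum (x of dish_mid in the frame of dispenser between -0.17 and -0.1 m and y of dish_mid in the frame of dispenser between -0.025 and 0.025 m and height (world z) of dish_mid below 0.023 m and contact force between the fingers and anything else below 0.1 N and horizontal distance between each of sweet_1_center, sweet_2_center and dispenser below 0.06 m), for 0.2 s.
2. the first sweet lies in the dish while the second is still in the drum (one at a time) (x of sweet_1_center in the frame of dish_mid between -0.043 and 0.043 m and y of sweet_1_center in the frame of dish_mid between -0.028 and 0.028 m and height (world z) of sweet_1_center below 0.025 m and horizontal distance between sweet_2_center and dispenser below 0.06 m), for 0.2 s.
At the end, for the whole second after the job is handed in: the first and second sweets lie inside the dish, the dish stands flat on the desk (within 5 mm of its resting height and about 6 degrees), and the third sweet is still in its drum pocket (within 60 mm of the drum's axis) (x of sweet_1_center in the frame of dish_mid between -0.043 and 0.043 m and y of sweet_1_center in the frame of dish_mid between -0.028 and 0.028 m and height (world z) of each of sweet_1_center, sweet_2_center below 0.025 m and x of sweet_2_center in the frame of dish_mid between -0.043 and 0.043 m and y of sweet_2_center in the frame of dish_mid between -0.028 and 0.028 m and height (world z) of dish_mid below 0.023 m and angle between dish_mid's own z axis and vertical below 0.1 rad and horizontal distance between sweet_3_center and dispenser below 0.06 m and height (world z) of sweet_3_center above 0.062 m); the robot touches nothing.
It fails at once if the third sweet leaves the drum (horizontal distance between sweet_3_center and dispenser above 0.07 m).
It also fails if it takes over 64 s, if anything falls off the work surface, if the arm or the gripper's body presses on something with over 40 N, if the wrist force passes 120 N, or if a joint passes its speed limit or range.

## Robot

A 6-joint arm with a two-finger parallel gripper is mounted at the origin on the work surface; the furniture and walls round the work are solid. World frame = base frame: x ahead of the robot, y to its left, z up, the work surface at z = 0. Lengths are in m, angles in rad, forces in N, time in s.
With the tool pointing down it reaches from about 0.225 to 0.875 m from the base axis. Payload 3.4 kg.
Tool frame: the origin (TCP) lies at the very end of the fingers, on their centre line; the grasp point (between the pads) lies 19 mm behind it; x points along the fingers, z is the direction in which the jaws open and shut, and the axes are right-handed (so a half turn about x gives the same grasp; the last joint's range is limited). The gripper opens to 85 mm and grips with 20 to 120 N. Pads are 22 mm wide; open, the fingers measure 114 mm over their backs; the gripper's body (76 mm by 85 mm) begins 54 mm behind the grasp point. The pads swing forward as they close: fully open they stand 13 mm farther back than shut.
Start: joints at [1.079, 0.276, 1.505, -0, 1.361, -0.121], TCP at [0.208, 0.536, 0.231] pointing down, gripper open.
Joint ranges: [-2.89, 2.89], [-0.75, 2.08], [0.22, 2.7], [-1.18, 4.32], [0.11, 2.71], [-2.7, 2.7]. Speed limits (rad/s): [2.57, 2.57, 3.14, 3.14, 3.14, 3.14].

## Interface

Orientations are given as a unit quaternion [w, x, y, z].
In Python, from rig import manip, viewer, finder gives the robot as it stands.
- The arm moves only by the tool move_arm, never from a script. Its argument "rows" is a list of rows, each a list of 3 entries, a list of its own where there are three numbers: the shift along the tool's x, y, z in mm, then the turn about the tool's x in rad, then the finger opening in mm, from 0 to 85.4. A call has 1 to 8 rows; each row is the pose to reach, as a shift and turn from the pose measured when the call began, along the tool's axes at that moment; what a row does not reach only later rows make up. A row lasts 1/12 s, in which the tool goes at most 41.7 mm and 7.16 degrees, less where a joint would pass 70% of its speed; a pose out of reach is approached as far as the arm can. A call with a gripper value outside its range is refused whole. The fingers move at their own pace and stop on an object; "force" is the grip in N (left out, the last holds). Time passes only in rows, so rows that repeat a pose let the fingers close. It gives the time, the measured TCP pose, the force and the opening at its end, in the units of the state.
- manip.get_state(): the state, without advancing time (a new reading comes with each control period).
- viewer.get_image(name): name is "side" or "top"; returns the picture (384x512x3 uint8, red, green, blue); there is no depth.
- viewer.get_calibration(name): a dict with "mtx" (3x3 intrinsics, pixels), "R" (3x3) and "t" (3): a world point X has camera coordinates R X + t. Camera axes: x right, y down, z forward; pixel columns grow to the right and rows downward; lengths in m; the calibration is good to about 2 mm. A picture is of the moment at which its call begins. get_calibration takes no time and is no camera call.
- manip.sign_off(): hands the job in, once; it reports no verdict.
Trained networks look in the newest picture that a camera, given by its name, has taken for a name from the list of things; names that differ only in an ending like _2 or _b are one class to them, and where a whole thing is asked for, a point or a joint stands for the part that bears it (a point fixed in the world has none). Each returns a list of dicts, best first, with "score" (0 to 1); they miss things now and then, are a little off and sometimes report something else, mostly with a low value. They report only what shows in the picture. A call takes as long as a camera call. They do not tell look-alikes from the thing itself.
- finder.look_for(target, camera): "centre" ([column, row] in pixels, amid what is visible of it).
- finder.trace(target, camera): "mask" (384x512 bool, what is visible of it) and "centre" ([column, row] in pixels, amid what is visible of it).
The state is a dict: "clock": time; "qpos": joint angles; "qd": joint speeds; "effort": joint torques, N m; "position": TCP position; "ee_rot": TCP orientation; "contact_force": force on the tool from outside, world axes, zero at the start; "moment": the same for the moment, N m; "width": finger opening in m.
Only numpy, scipy, OpenCV 4.12 (cv2) and the standard library are available. Lean on these libraries where they do the work, as an engineer would, in place of code of your own. Each camera call takes 0.05 s, during which the arm holds its last target.

## Working session

There is one attempt and no reset: what is moved stays moved. The work goes in short steps, Python scripts to look and compute and a tool call to move; the robot and the scene stay as the last step left them, time stands still between calls to the robot, and variables do not carry over. Pictures are saved under pics/ and viewed, and the job is handed in when it is done.

Besides the shell and the picture viewer there is one more tool, called after ">>>" as name([rows], argument=value, ...), one row to a line, values as JSON. move_arm: Moves the arm, as the interface text tells. Its arguments: {"type":"object","properties":{"rows":{"type":"array"},"force":{"type":"number"}},"required":["rows"]}

```bash
mkdir -p pics; ls
python3 - <<'E'
from rig import manip, viewer, finder
import cv2,numpy as np
s=manip.get_state()
print(s)
for n in ("side","top"):
    im=viewer.get_image(n); cv2.imwrite(f"pics/{n}0.png",im[:,:,::-1])
    c=viewer.get_calibration(n); print(n,c)
    for t in ("dispenser","dish_mid","crank_knob","sweet_1_center","spout_end"):
        try:
            for d in finder.look_for(t,n): print(n,t,d)
        except Exception as e: print(t,e)
E
```

```text
pics
{'clock': 0.0, 'qpos': array([ 1.07898738e+00,  2.76576232e-01,  1.50617069e+00,  2.35726553e-06,
        1.36066086e+00, -1.20999415e-01]), 'qd': array([-5.97790187e-04, -6.68964788e-05, -9.99381477e-04, -1.05561503e-03,
        1.01912957e-03, -1.53644247e-03]), 'effort': array([ 2.94785696e-04, -4.16778123e+01, -2.45807111e+01,  6.38525648e-05,
        1.08393375e-02,  1.19807123e-05]), 'position': array([0.20811207, 0.53544288, 0.23043543]), 'ee_rot': array([ 0.58303301, -0.39955341,  0.5841728 ,  0.39896331]), 'contact_force': array([-0.50268043,  0.20238843, -0.99322069]), 'moment': array([ 0.01248925,  0.02041737, -0.0053705 ]), 'width': 0.08554329342308599}
side {'mtx': array([[364.03851318,   0.        , 250.84691145],
       [  0.        , 364.03851318, 188.88334834],
       [  0.        ,   0.        ,   1.        ]]), 'R': array([[ 0.81478179, -0.57975113,  0.00438886],
       [-0.28840632, -0.41186972, -0.86439871],
       [ 0.50294377,  0.70303055, -0.50278784]]), 't': array([-0.28427829,  0.2201648 ,  0.70013826])}
side dispenser {'centre': [219.5, 174.4], 'score'
[... 348 characters left out ...]
558],
       [  0.        , 366.99405769, 189.89957889],
       [  0.        ,   0.        ,   1.        ]]), 'R': array([[-0.02518277, -0.99963072,  0.01021006],
       [-0.99664205,  0.02430885, -0.07819011],
       [ 0.07791305, -0.01214482, -0.99688618]]), 't': array([0.03779541, 0.37287794, 0.97987489])}
top dispenser {'centre': [168.5, 165.9], 'score': 0.69}
top dispenser {'centre': [152.0, 163.9], 'score': 0.44}
top dish_mid {'centre': [378.1, 222.8], 'score': 0.95}
top dish_mid {'centre': [313.3, 159.0], 'score': 0.89}
top dish_mid {'centre': [358.6, 163.7], 'score': 0.64}
top crank_knob {'centre': [152.5, 164.4], 'score': 0.77}
top spout_end {'centre': [166.8, 167.8], 'score': 0.63}
```

View pics/side0.png

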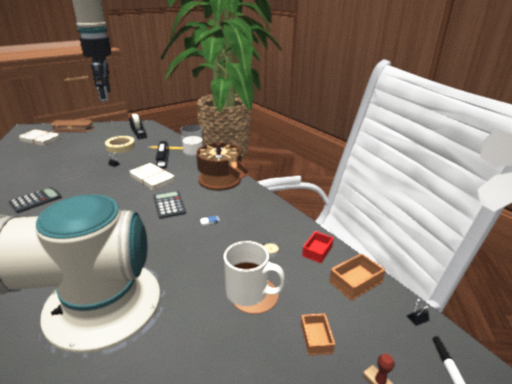

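View pics/top0.png

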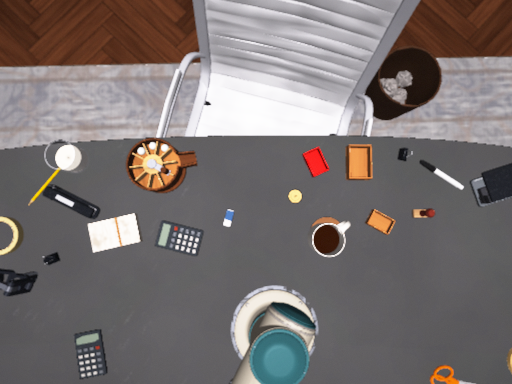

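Candidates for the dish (top view): the red tray at (316,161), which is excluded; the large orange tray at (360,162); and the small orange tray at (380,221). The description points to the larger non-red one, (360,162). I'll check it in a crop and measure it along with the dispenser.

```bash
cat > h.py <<'E'
from rig import manip, viewer, finder
import cv2,numpy as np
def ray(n,uv,z):
    c=viewer.get_calibration(n); R,t,K=c["R"],c["t"],c["mtx"]
    o=-R.T@t; d=R.T@np.linalg.inv(K)@np.array([uv[0],uv[1],1.0])
    return o+d*(z-o[2])/d[2]
def proj(n,X):
    c=viewer.get_calibration(n); p=c["mtx"]@(c["R"]@np.asarray(X,float)+c["t"]); return p[:2]/p[2]
E
python3 - <<'E'
from h import *
a=cv2.imread("pics/top0.png"); s=cv2.imread("pics/side0.png")
b=[cv2.resize(a[120:210,115:215],(500,450),interpolation=3),cv2.resize(a[135:190,335:385],(290,319),interpolation=3)]
b[1]=cv2.copyMakeBorder(b[1],0,131,0,0,0)
cv2.imwrite("pics/c0.png",np.hstack(b))
cv2.imwrite("pics/c1.png",np.hstack([cv2.resize(s[130:200,180:260],(400,350),interpolation=3),cv2.resize(s[220:300,320:400],(350,350),interpolation=3)]))
viewer.get_image("top")
for d in finder.trace("dish_mid","top"):
    m=d["mask"].astype(np.uint8); print(d["score"],d["centre"],m.sum())
    cn=max(cv2.findContours(m,0,2)[0],key=cv2.contourArea)
    P=np.array([ray("top",p,0.036)[:2] for p in cn[:,0].astype(float)])
    print(cv2.minAreaRect((P*1000).astype(np.float32)))
for t in ("dispenser","crank_knob","spout_end","drum"):
  for d in finder.trace(t,"top"):
    m=d["mask"].astype(np.uint8); print(t,d["score"],d["centre"],m.sum(),cv2.boundingRect(m))
E
```

```text
0.96 [315.6, 161.7] 482
((445.2098693847656, -119.70216369628906), (68.50750732421875, 51.77970886230469), 24.52397346496582)
0.77 [358.9, 162.8] 954
((441.93560791015625, -236.11297607421875), (73.35314178466797, 94.47731018066406), 88.62031555175781)
0.55 [378.3, 221.5] 373
((281.7956237792969, -283.9719543457031), (64.41789245605469, 41.711795806884766), 60.537967681884766)
dispenser 0.69 [167.1, 166.7] 1835 (126, 138, 70, 55)
crank_knob 0.63 [153.6, 166.1] 771 (131, 142, 45, 45)
crank_knob 0.44 [357.8, 163.3] 949 (345, 144, 27, 36)
drum 0.71 [155.8, 163.5] 950 (130, 141, 47, 47)
```

View pics/c0.png

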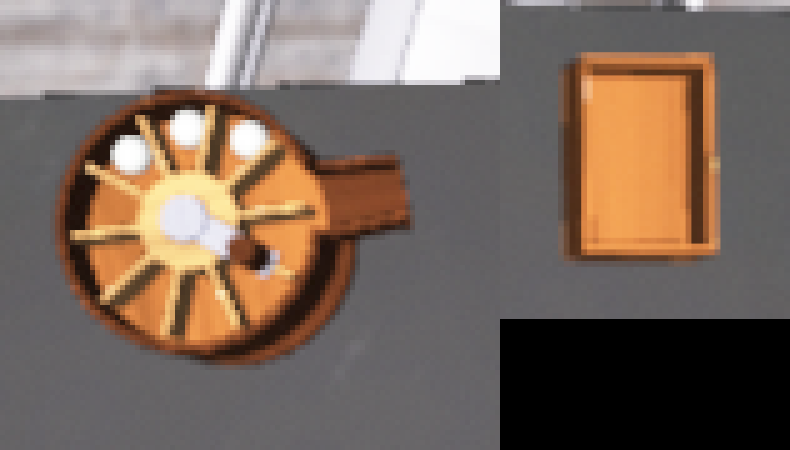

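View pics/c1.png

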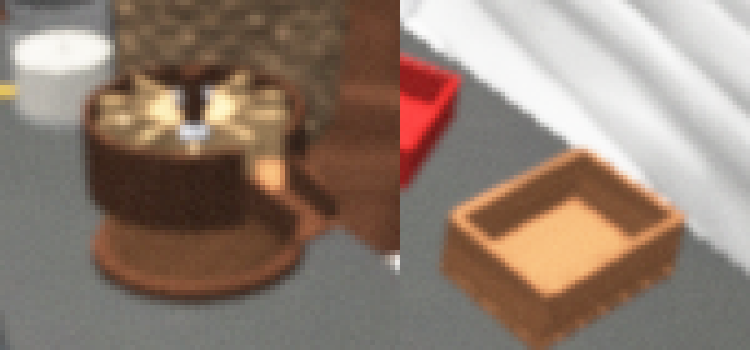

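Run:
```python
from h import *
from scipy.optimize import least_squares
f=lambda u,v:(115+u/5-.4,120+v/5-.4)
hub=ray("top",f(183,217),.104); print("hub",hub)
sp=[ray("top",f(*p),.084) for p in ((398,155),(410,228))]; print("spout corners",sp)
e=(sp[0]+sp[1])/2; d=e-hub; print("dist",np.hypot(*d[:2]),"dir deg",np.degrees(np.arctan2(d[1],d[0])))
S=[ray("top",f(*p),.078) for p in ((248,138),(188,128),(131,153))]
# fit circle
for s in S: print("sweet",s,np.hypot(*(s-hub)[:2]),np.degrees(np.arctan2(*(s-hub)[1::-1])))
k=ray("top",f(240,248),.141); print("knob",k,np.hypot(*(k-hub)[:2]),np.degrees(np.arctan2(*(k-hub)[1::-1])))
# overlay model
def draw(im,n,c,yaw,sc,off):
    P=lambda X:tuple(int(round(x)) for x in (proj(n,X)-off+.5)*sc)
    a=np.linspace(0,2*np.pi,60)
    for r,z,col in((.066,.098,(0,255,0)),(.066,.0,(255,0,0))):
        cv2.polylines(im,[np.array([P((c[0]+r*np.cos(t),c[1]+r*np.sin(t),z)) for t in a],np.int32)],True,col,1)
    u=np.array([np.cos(yaw),np.sin(yaw)]);w=np.array([-u[1],u[0]])
    q=[np.r_[c[:2]+u*r+w*b,z] for r,b,z in((.066,.0185,.084),(.102,.0185,.084),(.102,-.0185,.084),(.066,-.0185,.084))]
    cv2.polylines(im,[np.array([P(x) for x in q],np.int32)],True,(255,255,0),1)
    cv2.circle(im,P((*c[:2],.104)),4,(255,0,255),1)
    cv2.circle(im,P((*k[:2],.141)),4,(0,0,255),1)
for n,o in(("top",(115,120)),("side",(180,130))):
    im=cv2.imread(f"pics/{n}0.png")[o[1]:o[1]+90,o[0]:o[0]+100]
    im=cv2.resize(im,None,fx=5,fy=5,interpolation=3)
    draw(im,n,hub,np.arctan2(d[1],d[0]),5,np.array(o)); cv2.imwrite(f"pics/ov_{n}.png",im)
cv2.imwrite("pics/ov.png",cv2.resize(np.hstack([cv2.imread("pics/ov_top.png"),cv2.imread("pics/ov_side.png")]),(800,360)))
```

```text
hub [0.43990653 0.29669428 0.104     ]
spout corners [array([0.47225389, 0.19363097, 0.084     ]), array([0.43477819, 0.18799455, 0.084     ])]
dist 0.1067525859547594 dir deg -82.67563088704374
sweet [0.48395541 0.27092797 0.078     ] 0.05103142754076845 -30.325420505241592
sweet [0.48983128 0.30143974 0.078     ] 0.050149779668481984 5.429784489451975
sweet [0.47759294 0.33042907 0.078     ] 0.050579660379989094 41.833151567859474
knob [0.41856397 0.2593174  0.141     ] 0.04304109361142762 -119.72678332763724
```

View pics/ov.png

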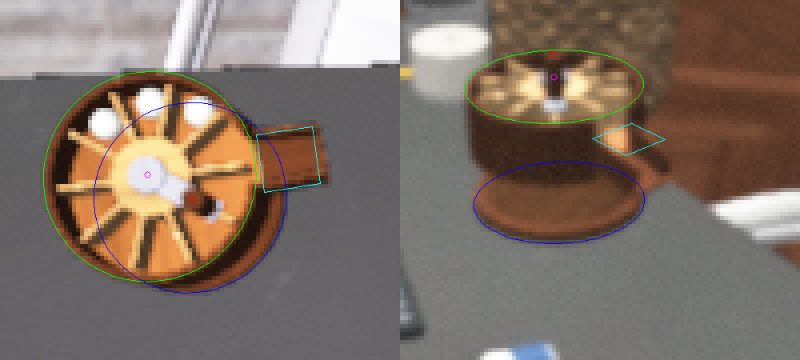

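Run:
```python
from h import *
f=lambda u,v:(115+u/5-.4,120+v/5-.4)
hub=np.array([.4399,.2967])
for z in (.05,.084):
    sp=[ray("top",f(*p),z)[:2] for p in ((398,155),(410,228))]; print(z,sp)
    e=(sp[0]+sp[1])/2-hub; print(np.hypot(*e),np.degrees(np.arctan2(e[1],e[0])))
outs=[]
for n,o in(("top",(165,140)),("side",(215,145))):
    im0=cv2.imread(f"pics/{n}0.png")[o[1]:o[1]+45,o[0]:o[0]+50]
    im0=cv2.resize(im0,None,fx=8,fy=8,interpolation=3)
    row=[]
    for yaw in (-82.7,-84.5,-87):
        im=im0.copy(); y=np.radians(yaw);u=np.array([np.cos(y),np.sin(y)]);w=np.array([-u[1],u[0]])
        P=lambda X:tuple(int(round(x)) for x in (proj(n,X)-np.array(o)+.5)*8)
        for z,col in((.084,(255,255,0)),(.051,(0,255,0))):
            q=[P(np.r_[hub+u*r+w*b,z]) for r,b in((.066,.0185),(.102,.0185),(.102,-.0185),(.066,-.0185))]
            cv2.polylines(im,[np.array(q,np.int32)],True,col,1)
        row.append(cv2.resize(im,(266,240),interpolation=cv2.INTER_AREA))
    outs.append(np.hstack(row))
cv2.imwrite("pics/ov2.png",np.vstack(outs))
```

```text
0.05 [array([0.47874777, 0.19927603]), array([0.4398895 , 0.19343167])]
0.10220779251275938 -79.04769615121755
0.084 [array([0.47225389, 0.19363097]), array([0.43477819, 0.18799455])]
0.10675909506772852 -82.67254735614716
```

View pics/ov2.png

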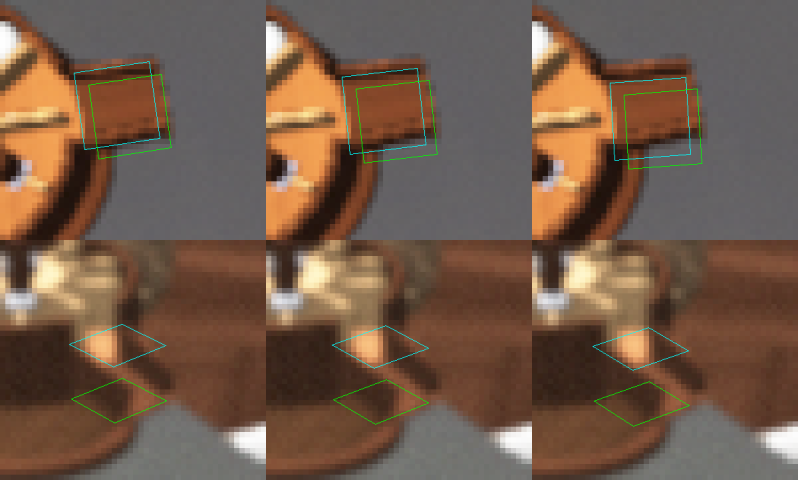

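Run:
```python
from h import *
hub=np.array([.4399,.2967])
outs=[]
for n,o in(("top",(165,140)),("side",(215,145))):
    im0=cv2.imread(f"pics/{n}0.png")[o[1]:o[1]+45,o[0]:o[0]+50]
    im0=cv2.resize(im0,None,fx=8,fy=8,interpolation=3)
    row=[]
    for yaw in (-81,-79,-77):
        im=im0.copy(); y=np.radians(yaw);u=np.array([np.cos(y),np.sin(y)]);w=np.array([-u[1],u[0]])
        P=lambda X:tuple(int(round(x)) for x in (proj(n,X)-np.array(o)+.5)*8)
        for z,col in((.084,(255,255,0)),(.051,(0,255,0))):
            q=[P(np.r_[hub+u*r+w*b,z]) for r,b in((.066,.0185),(.102,.0185),(.102,-.0185),(.066,-.0185))]
            cv2.polylines(im,[np.array(q,np.int32)],True,col,1)
        row.append(cv2.resize(im,(266,240),interpolation=cv2.INTER_AREA))
    outs.append(np.hstack(row))
cv2.imwrite("pics/ov3.png",np.vstack(outs))
```

```text
(no output)
```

View pics/ov3.png

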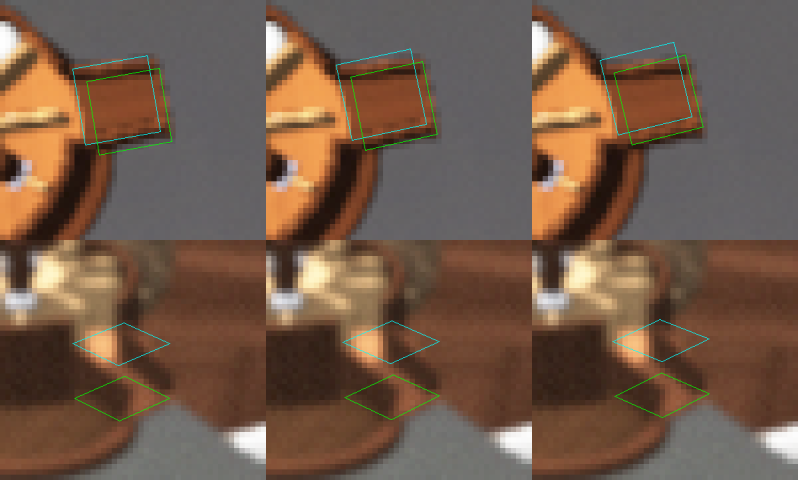

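```bash
cat >> h.py <<'E'
from scipy.spatial.transform import Rotation as Ro
def st():
    s=manip.get_state(); R=Ro.from_quat(np.roll(s["ee_rot"],-1)).as_matrix()
    return s,R,np.array(s["position"])
def rel(target,jaw_deg=None):
    """tool-frame shift mm and turn to put TCP at target with jaw axis angle (mod 180)"""
    s,R,p=st()
    sh=R.T@(np.array(target)-p)*1000
    out=[np.round(sh,1)]
    a=np.degrees(np.arctan2(R[1,2],R[0,2]))
    if jaw_deg is not None:
        d=(jaw_deg-a+90)%180-90   # world ccw about z; tool x down => negative
        out.append(("turn",round(np.radians(d)*np.sign(R[2,0]),4), "alt",round(np.radians(d-np.sign(d)*180)*np.sign(R[2,0]),4)))
    out.append(("jaw now",round(a,1),"j",np.round(s["qpos"],3),"pos",np.round(p,4),"F",np.round(s["contact_force"],1),"w",round(s["width"],4),"t",round(s["clock"],2)))
    return out
E
python3 - <<'E'
from h import *
s,R,p=st(); print(R.round(4))
c=ray("top",(360.4,161.2),.036);print(c)
im=cv2.imread("pics/top0.png")
for nm,pp in (("c",[(349.1,144),(372.4,144),(372.4,179),(349.1,179)]),):
    print([ray("top",q,.036)[:2].round(4) for q in pp])
# side check
for n,o in (("top",(335,130)),("side",(320,240))):
    im=cv2.resize(cv2.imread(f"pics/{n}0.png")[o[1]:o[1]+60,o[0]:o[0]+70],None,fx=5,fy=5,interpolation=3)
    for z,col in((.036,(0,255,0)),(0,(255,0,0))):
        q=[(proj(n,(c[0]+a*.046,c[1]+b*.031,z))-o+.5)*5 for a,b in((1,1),(1,-1),(-1,-1),(-1,1))]
        cv2.polylines(im,[np.array(q,np.int32)],True,col,1)
    cv2.imwrite(f"pics/d_{n}.png",im)
cv2.imwrite("pics/d.png",np.hstack([cv2.imread("pics/d_top.png"),cv2.imread("pics/d_side.png")]))
E
```

```text
[[ 0.000e+00 -9.320e-01  3.624e-01]
 [ 1.000e-04  3.624e-01  9.320e-01]
 [-1.000e+00  0.000e+00  1.000e-04]]
[ 0.4424222  -0.24160217  0.036     ]
[array([ 0.4897, -0.2134]), array([ 0.4882, -0.2761]), array([ 0.3938, -0.2714]), array([ 0.3953, -0.2092])]
```

View pics/d.png

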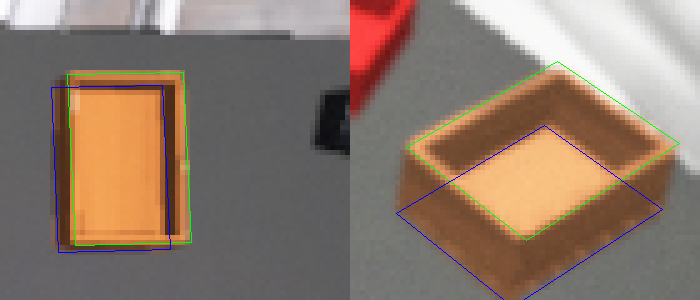

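Run:
```python
from h import *
print(*rel((.414,-.241,.15),-90))
```

```text
[  81.3 -473.2 -649.7] ('turn', np.float64(-0.3708), 'alt', np.float64(2.7708)) ('jaw now', np.float64(68.8), 'j', array([ 1.079,  0.276,  1.505,  0.   ,  1.361, -0.121]), 'pos', array([0.2084, 0.536 , 0.2313]), 'F', array([ 0.3, -0.3,  0.2]), 'w', 0.0855, 't', 0.9)
```

>>> move_arm([
  [[0,-20,-27],0.115,85],
  [[0,-40,-54],0.23,85],
  [[0,-60,-81],0.345,85],
  [[0,-80,-108],0.46,85],
  [[0,-100,-135],0.575,85],
  [[0,-120,-162],0.69,85],
  [[0,-140,-189],0.805,85],
  [[0,-160,-216],0.92,85],
])

```text
clock: 1.57
position: [0.2792, 0.2752, 0.2315]
ee_rot: [0.701, -0.097, 0.7, 0.097]
contact_force: [0.8, 0.4, 1.0]
width: 0.0848
```

Run:
```python
from h import *
print(*rel((.414,-.241,.15),-90))
```

```text
[  81.4 -533.4  -10.6] ('turn', np.float64(-1.2957), 'alt', np.float64(1.8458)) ('jaw now', np.float64(15.8), 'j', array([ 0.6  , -0.007,  1.847, -0.   ,  1.3  ,  0.325]), 'pos', array([0.2792, 0.2752, 0.2315]), 'F', array([0.8, 0.4, 1. ]), 'w', 0.0848, 't', 1.57)
```

>>> move_arm([
  [[0,-34,-1],0.12,85],
  [[0,-68,-2],0.24,85],
  [[5,-102,-3],0.36,85],
  [[15,-136,-4],0.48,85],
  [[25,-170,-5],0.6,85],
  [[35,-204,-5],0.72,85],
  [[45,-238,-5],0.84,85],
  [[50,-272,-5],0.95,85],
])

```text
clock: 2.23
position: [0.3478, 0.0105, 0.1808]
ee_rot: [0.667, 0.236, 0.666, -0.236]
contact_force: [0.6, 0.6, -1.2]
width: 0.0849
```

Run:
```python
from h import *
print(*rel((.414,-.241,.10),-90))
```

```text
[  80.7 -153.8  209.7] ('turn', np.float64(0.8898), 'alt', np.float64(-2.2518)) ('jaw now', np.float64(-39.0), 'j', array([-1.710e-01, -3.600e-02,  2.010e+00,  1.000e-03,  1.167e+00,
        5.090e-01]), 'pos', array([0.3478, 0.0105, 0.1808]), 'F', array([ 0.6,  0.6, -1.2]), 'w', 0.0849, 't', 2.23)
```

>>> move_arm([
  [[5,-20,28],0.12,85],
  [[12,-40,56],0.24,85],
  [[22,-60,84],0.36,85],
  [[32,-80,112],0.48,85],
  [[42,-100,140],0.6,85],
  [[52,-120,168],0.72,85],
  [[62,-138,190],0.83,85],
  [[70,-154,210],0.89,85],
])

```text
clock: 2.9
position: [0.4143, -0.2436, 0.11]
ee_rot: [0.499, 0.502, 0.498, -0.501]
contact_force: [0.7, 0.6, 0.3]
width: 0.0851
```

Run:
```python
from h import *
print(*rel((.414,-.241,.10),-90))
for n in ("side","top"): cv2.imwrite(f"pics/{n}1.png",viewer.get_image(n)[:,:,::-1])
cv2.imwrite("pics/p1.png",np.hstack([cv2.resize(cv2.imread("pics/top1.png")[110:260,300:450],(400,400)),cv2.resize(cv2.imread("pics/side1.png")[150:350,250:450],(400,400))]))
```

```text
[10.  -0.3 -2.6] ('turn', np.float64(-0.006), 'alt', np.float64(3.1356)) ('jaw now', np.float64(-90.3), 'j', array([-6.770e-01,  2.400e-01,  1.887e+00,  1.000e-03,  1.014e+00,
        9.000e-01]), 'pos', array([ 0.4143, -0.2436,  0.11  ]), 'F', array([0.7, 0.6, 0.3]), 'w', 0.0851, 't', 2.9)
```

View pics/p1.png

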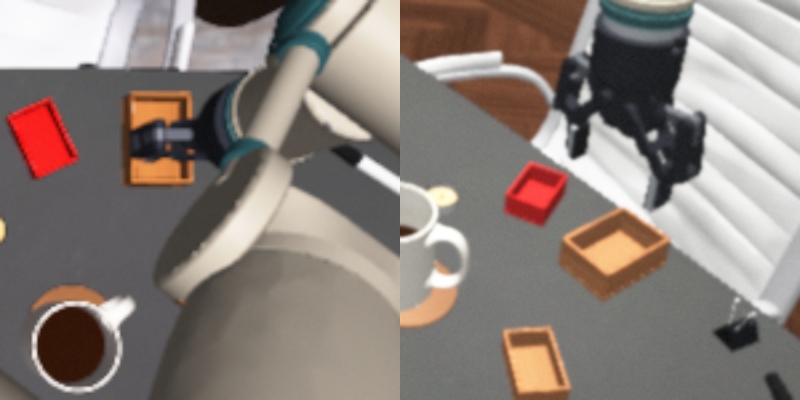

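The picture shows the gripper hanging over the dish, with the red tray and the small tray clear of it. I'll descend now.

>>> move_arm([
  [[20,0,-2],0,85],
  [[45,0,-2],0,85],
  [[70,0,-2],0,85],
  [[90,0,-2],0,85],
  [[102,0,-2],0,85],
  [[106,0,-2],0,85],
  [[106,0,-2],0,85],
])

```text
clock: 3.58
position: [0.4146, -0.2424, 0.0031]
ee_rot: [-0.499, -0.501, -0.5, 0.501]
contact_force: [0.1, -0.8, -0.9]
width: 0.0847
```

Run:
```python
from h import *
print(*rel((.414,-.241,.003),-90))
for n in ("side","top"): cv2.imwrite(f"pics/{n}2.png",viewer.get_image(n)[:,:,::-1])
cv2.imwrite("pics/p2.png",np.hstack([cv2.resize(cv2.imread("pics/top2.png")[110:210,310:410],(400,400)),cv2.resize(cv2.imread("pics/side2.png")[200:320,300:420],(400,400))]))
```

```text
[ 0.1 -0.6 -1.4] ('turn', np.float64(-0.0034), 'alt', np.float64(3.1381)) ('jaw now', np.float64(-90.2), 'j', array([-0.674,  0.387,  2.018, -0.   ,  0.738,  0.9  ]), 'pos', array([ 0.4146, -0.2424,  0.0031]), 'F', array([ 0.1, -0.8, -0.9]), 'w', 0.0847, 't', 3.58)
```

View pics/p2.png

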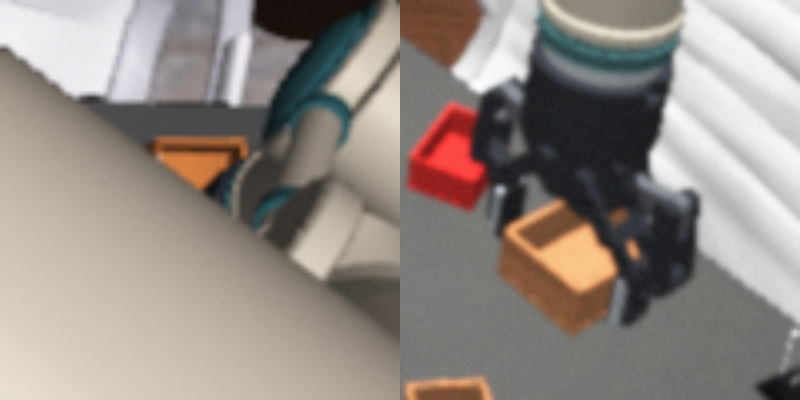

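The fingers straddle the dish at its near half. I'll close gently.

>>> move_arm([
  [[0,0,0],0,55],
  [[0,0,0],0,50],
  [[0,0,0],0,50],
  [[0,0,0],0,50],
  [[0,0,0],0,50],
  [[0,0,0],0,50],
], force=40)

```text
clock: 4.18
position: [0.4164, -0.2437, 0.0057]
ee_rot: [0.501, 0.501, 0.497, -0.501]
contact_force: [-0.5, 0.8, 5.1]
width: 0.0613
```

>>> move_arm([
  [[-5,0,0],0,50],
  [[-15,0,0],0,50],
  [[-30,0,0],0,50],
  [[-45,0,0],0,50],
  [[-60,0,0],0,50],
  [[-75,0,0],0,50],
  [[-80,0,0],0,50],
  [[-80,0,0],0,50],
])

```text
clock: 4.85
position: [0.417, -0.2442, 0.0874]
ee_rot: [0.502, 0.501, 0.496, -0.5]
contact_force: [0.1, 0.5, -1.2]
width: 0.0614
```

Run:
```python
from h import *
u=np.array([np.cos(np.radians(-81)),np.sin(np.radians(-81))])
hub=np.array([.4399,.2967]); g=hub+u*(.165+.028+.03); print(g)
print(*rel((*g,.09),9))
for n in ("side","top"): cv2.imwrite(f"pics/{n}3.png",viewer.get_image(n)[:,:,::-1])
cv2.imwrite("pics/p3.png",np.hstack([cv2.resize(cv2.imread("pics/top3.png")[110:210,310:410],(400,400)),cv2.resize(cv2.imread("pics/side3.png")[180:320,280:420],(400,400))]))
```

```text
[0.47478489 0.0764455 ]
[  -3.9   56.7 -320.8] ('turn', np.float64(1.4103), 'alt', np.float64(-1.7313)) ('jaw now', np.float64(-90.2), 'j', array([-0.674,  0.267,  1.919,  0.   ,  0.947,  0.9  ]), 'pos', array([ 0.417 , -0.2442,  0.0874]), 'F', array([ 0.1,  0.5, -1.2]), 'w', 0.0614, 't', 4.85)
```

View pics/p3.png

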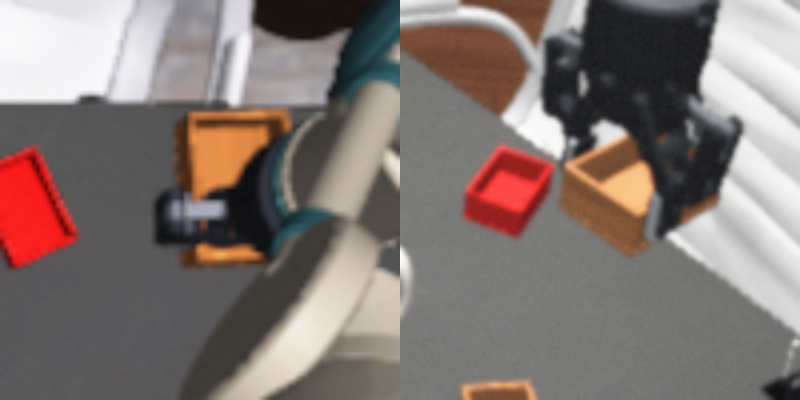

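>>> move_arm([
  [[0,3,-20],-0.12,50],
  [[0,6,-40],-0.24,50],
  [[0,10,-62],-0.36,50],
  [[0,14,-84],-0.48,50],
  [[0,18,-106],-0.6,50],
  [[0,22,-128],-0.72,50],
  [[0,26,-150],-0.84,50],
  [[0,30,-172],-0.96,50],
])

```text
clock: 5.62
position: [0.4456, -0.0701, 0.0841]
ee_rot: [0.675, 0.211, 0.674, -0.212]
contact_force: [-0.1, 0.2, -0.6]
width: 0.0611
```

Run:
```python
from h import *
print(*rel((.4748,.0764,.06),9))
```

```text
[ 23.8 136.9 -59.8] ('turn', np.float64(-0.7656), 'alt', np.float64(2.376)) ('jaw now', np.float64(-34.9), 'j', array([-0.309,  0.232,  1.983, -0.002,  0.925,  0.3  ]), 'pos', array([ 0.4456, -0.0701,  0.0841]), 'F', array([-0.1,  0.2, -0.6]), 'w', 0.0611, 't', 5.62)
```

>>> move_arm([
  [[0,19,-8],-0.12,50],
  [[0,38,-16],-0.24,50],
  [[4,57,-24],-0.36,50],
  [[8,76,-33],-0.48,50],
  [[12,95,-42],-0.6,50],
  [[16,114,-50],-0.72,50],
  [[20,132,-57],-0.765,50],
  [[23,137,-60],-0.765,50],
])

```text
clock: 6.28
position: [0.4746, 0.0787, 0.0595]
ee_rot: [0.705, -0.057, 0.705, 0.056]
contact_force: [0.3, 0.1, -1.5]
width: 0.0612
```

Run:
```python
from h import *
print(*rel((.4748,.0764,.006),9))
for n in ("side","top"): cv2.imwrite(f"pics/{n}4.png",viewer.get_image(n)[:,:,::-1])
cv2.imwrite("pics/p4.png",np.hstack([cv2.resize(cv2.imread("pics/top4.png")[110:210,150:290],(448,320)),cv2.resize(cv2.imread("pics/side4.png")[130:270,190:340],(343,320))]))
```

```text
[53.5 -2.2 -0.2] ('turn', np.float64(0.002), 'alt', np.float64(-3.1396)) ('jaw now', np.float64(9.1), 'j', array([ 2.000e-02,  3.040e-01,  1.953e+00, -1.000e-03,  8.850e-01,
       -1.380e-01]), 'pos', array([0.4746, 0.0787, 0.0595]), 'F', array([ 0.3,  0.1, -1.5]), 'w', 0.0612, 't', 6.28)
```

View pics/p4.png

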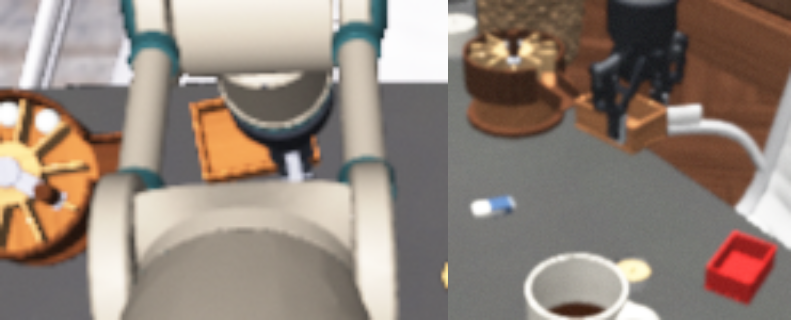

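>>> move_arm([
  [[10,-1,0],0,50],
  [[25,-1,0],0,50],
  [[38,-1,0],0,50],
  [[48,-1,0],0,50],
  [[52,-1,0],0,50],
  [[52,-1,0],0,50],
  [[52,-1,0],0,50],
])

```text
clock: 6.97
position: [0.4737, 0.0755, 0.0075]
ee_rot: [0.704, -0.056, 0.706, 0.055]
contact_force: [0.0, -0.6, -1.7]
width: 0.0616
```

Run:
```python
from h import *
u=np.array([np.cos(np.radians(-81)),np.sin(np.radians(-81))])
hub=np.array([.4399,.2967]); 
print(*rel((*(hub+u*(.133+.026)),.007),9))
for n in ("side","top"): cv2.imwrite(f"pics/{n}5.png",viewer.get_image(n)[:,:,::-1])
a=cv2.imread("pics/top5.png")
o=np.array([150,110])
im=cv2.resize(a[110:210,150:270],None,fx=4,fy=4,interpolation=3)
for n0,r0,r1 in (("a",.102,.26),):
    for b in (-.0185,.0185):
        w=np.array([-u[1],u[0]])
        q=[(proj("top",np.r_[hub+u*r+w*b,.051])-o+.5)*4 for r in (r0,r1)]
        cv2.polylines(im,[np.array(q,np.int32)],False,(0,255,0),1)
    q=[(proj("top",np.r_[hub+u*r,.036])-o+.5)*4 for r in (.15,.25)]
    cv2.polylines(im,[np.array(q,np.int32)],False,(255,255,0),1)
s=cv2.resize(cv2.imread("pics/side5.png")[130:230,190:300],(320,320))
cv2.imwrite("pics/p5.png",np.hstack([im,cv2.copyMakeBorder(s,0,80,0,0,0)]))
```

```text
[ 0.4 64.7  1.2] ('turn', np.float64(-0.0005), 'alt', np.float64(3.1411)) ('jaw now', np.float64(9.0), 'j', array([ 0.015,  0.379,  2.014, -0.003,  0.751, -0.139]), 'pos', array([0.4737, 0.0755, 0.0075]), 'F', array([ 0. , -0.6, -1.7]), 'w', 0.0616, 't', 6.97)
```

View pics/p5.png

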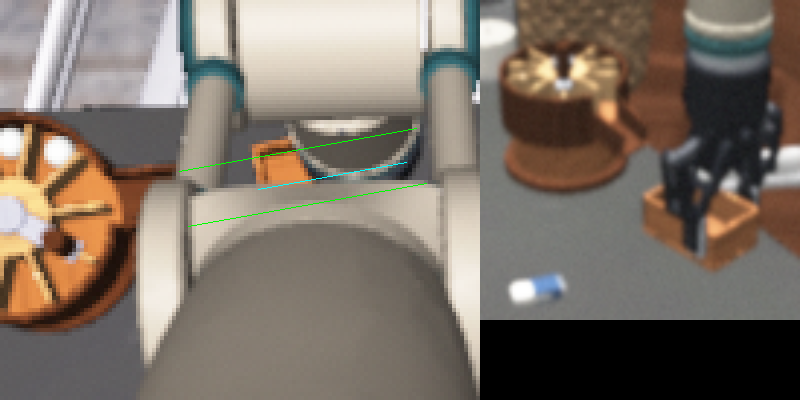

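>>> move_arm([
  [[0,8,0],0,50],
  [[0,16,1],0,50],
  [[0,24,1],0,50],
  [[0,32,1],0,50],
  [[0,40,1],0,50],
  [[0,46,1],0,50],
  [[0,50,1],0,50],
  [[0,50,1],0,50],
])

```text
clock: 7.73
position: [0.4671, 0.1264, 0.0079]
ee_rot: [0.704, -0.057, 0.705, 0.055]
contact_force: [-0.2, 0.3, -0.7]
width: 0.0614
```

Run:
```python
from h import *
u=np.array([np.cos(np.radians(-81)),np.sin(np.radians(-81))])
hub=np.array([.4399,.2967]); 
print(*rel((*(hub+u*(.133+.026)),.007),9))
for n in ("side","top"): cv2.imwrite(f"pics/{n}6.png",viewer.get_image(n)[:,:,::-1])
cv2.imwrite("pics/p6.png",np.hstack([cv2.resize(cv2.imread("pics/top6.png")[110:210,150:290],(448,320)),cv2.resize(cv2.imread("pics/side6.png")[130:230,190:300],(343,320))]))
```

```text
[ 0.8 13.5 -0.2] ('turn', np.float64(0.0013), 'alt', np.float64(-3.1403)) ('jaw now', np.float64(9.1), 'j', array([ 0.122,  0.383,  2.005, -0.003,  0.755, -0.034]), 'pos', array([0.4671, 0.1264, 0.0079]), 'F', array([-0.2,  0.3, -0.7]), 'w', 0.0614, 't', 7.73)
```

View pics/p6.png

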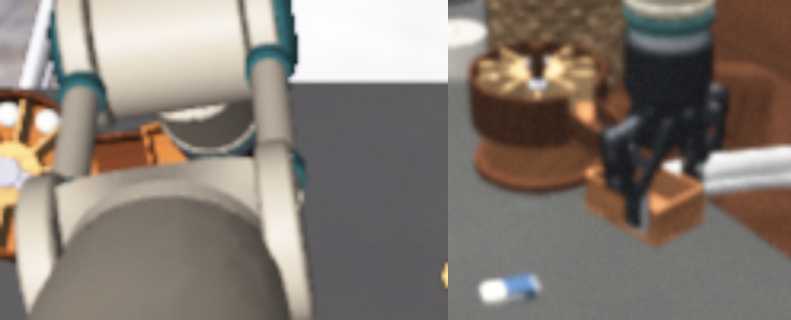

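>>> move_arm([
  [[0,4,0],0,50],
  [[0,8,0],0,50],
  [[0,12,0],0,50],
  [[0,13,0],0,50],
  [[1,13,0],0,50],
  [[1,13,0],0,50],
])

```text
clock: 8.33
position: [0.4652, 0.1384, 0.0067]
ee_rot: [0.704, -0.057, 0.705, 0.055]
contact_force: [-0.1, 1.1, -1.5]
width: 0.0614
```

>>> move_arm([
  [[0,0,0],0,66],
  [[0,0,0],0,72],
  [[0,0,0],0,80],
  [[0,0,0],0,85],
  [[0,0,0],0,85],
  [[0,0,0],0,85],
  [[0,0,0],0,85],
  [[0,0,0],0,85],
])

```text
clock: 9.0
position: [0.4652, 0.1384, 0.0067]
ee_rot: [0.704, -0.057, 0.705, 0.055]
contact_force: [-0.2, 0.5, -0.5]
width: 0.085
```

Run:
```python
from h import *
print(*rel((.465,.1397,.06),9))
```

```text
[-53.3   1.2  -0. ] ('turn', np.float64(0.0008), 'alt', np.float64(-3.1407)) ('jaw now', np.float64(9.0), 'j', array([ 0.148,  0.387,  2.003, -0.003,  0.753, -0.008]), 'pos', array([0.4652, 0.1384, 0.0067]), 'F', array([-0.2,  0.5, -0.5]), 'w', 0.085, 't', 9.0)
```

>>> move_arm([
  [[-15,0,0],0,85],
  [[-35,0,0],0,85],
  [[-60,0,0],0,85],
  [[-90,-5,0],0,85],
  [[-120,-25,-10],0,85],
  [[-150,-60,-30],0,85],
  [[-170,-95,-50],0,85],
  [[-180,-130,-70],0,85],
])

```text
clock: 9.67
position: [0.4212, 0.0089, 0.1861]
ee_rot: [0.706, -0.058, 0.704, 0.055]
contact_force: [0.1, -0.9, -0.2]
width: 0.0851
```

Run:
```python
from h import *
print(*rel((.465,.1397,.06),9))
for n in ("side","top"): cv2.imwrite(f"pics/{n}7.png",viewer.get_image(n)[:,:,::-1])
cv2.imwrite("pics/p7.png",np.hstack([cv2.resize(cv2.imread("pics/top7.png")[110:210,110:250],(448,320)),cv2.resize(cv2.imread("pics/side7.png")[130:230,190:300],(343,320))]))
```

```text
[125.9 122.6  63.8] ('turn', np.float64(0.0032), 'alt', np.float64(-3.1384)) ('jaw now', np.float64(9.2), 'j', array([-0.142,  0.074,  1.882, -0.003,  1.182, -0.301]), 'pos', array([0.4212, 0.0089, 0.1861]), 'F', array([ 0.1, -0.9, -0.2]), 'w', 0.0851, 't', 9.67)
```

View pics/p7.png

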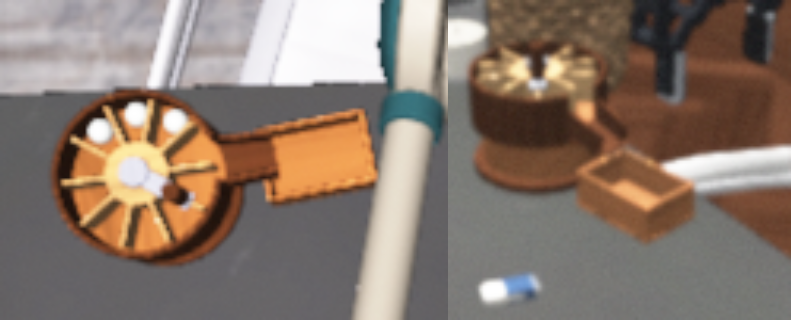

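Run:
```python
from h import *
hub=np.array([.4399,.2967]); 
im=cv2.resize(cv2.imread("pics/top7.png")[135:185,175:240],None,fx=10,fy=10,interpolation=3)
for cc,yaw,col in (((.461,.1643),-81,(0,255,0)),):
    y=np.radians(yaw);u=np.array([np.cos(y),np.sin(y)]);w=np.array([-u[1],u[0]])
    q=[(proj("top",np.r_[np.array(cc)+u*a*.046+w*b*.031,.036])-(175,135)+.5)*10 for a,b in((1,1),(1,-1),(-1,-1),(-1,1))]
    cv2.polylines(im,[np.array(q,np.int32)],True,col,1)
    for b in (-.0185,.0185):
      for z,c2 in ((.084,(255,255,0)),(.051,(0,0,255))):
        q=[(proj("top",np.r_[hub+u*r+w*b,z])-(175,135)+.5)*10 for r in (.066,.102)]
        cv2.polylines(im,[np.array(q,np.int32)],False,c2,1)
cv2.imwrite("pics/p8.png",im)
f=lambda u,v:(110+u/3.2-.35,110+v/3.2-.35)
A=[ray("top",f(*p),.036)[:2] for p in ((363,110),(376,183),(268,200))]
m=(A[0]+A[2])/2; d=m-hub; print(A,m,np.hypot(*d),np.degrees(np.arctan2(d[1],d[0])))
e=A[1]-A[2];print(np.degrees(np.arctan2(e[1],e[0])),np.hypot(*e))
```

```text
[array([0.4974104 , 0.12432431]), array([0.43567797, 0.1145937 ]), array([0.42358527, 0.20436855])] [0.46049783 0.16434643] 0.13394677796875365 -81.1541702817564
-82.32841771868549 0.09058563266927357
```

View pics/p8.png

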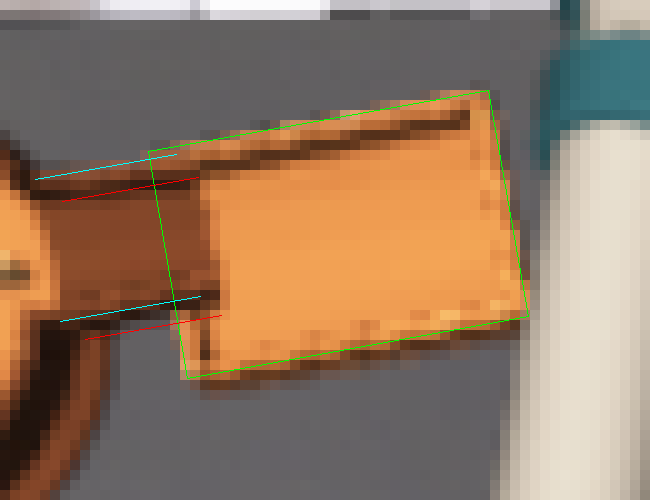

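Run:
```python
from h import *
print(*rel((.4190,.2600,.175),150))
```

```text
[  9.5 252.   37.5] ('turn', np.float64(0.6759), 'alt', np.float64(-2.4657)) ('jaw now', np.float64(8.7), 'j', array([-0.149,  0.073,  1.883, -0.006,  1.182, -0.299]), 'pos', array([0.4201, 0.0053, 0.186 ]), 'F', array([0.9, 0.3, 0.4]), 'w', 0.0851, 't', 9.77)
```

>>> move_arm([
  [[0,12,2],-0.12,45],
  [[0,24,4],-0.24,45],
  [[0,36,6],-0.36,45],
  [[0,50,8],-0.48,45],
  [[0,64,10],-0.6,45],
  [[0,80,12],-0.72,45],
  [[0,96,14],-0.84,45],
  [[0,112,16],-0.96,45],
])

```text
clock: 10.43
position: [0.4185, 0.1198, 0.1848]
ee_rot: [0.599, -0.377, 0.6, 0.373]
contact_force: [0.7, -0.7, 0.4]
width: 0.0452
```

Run:
```python
from h import *
print(*rel((.4190,.2600,.175),150))
```

```text
[  9.   60.8 126.3] ('turn', np.float64(-1.4996), 'alt', np.float64(1.642)) ('jaw now', np.float64(64.1), 'j', array([ 0.124,  0.099,  1.857, -0.006,  1.185, -0.992]), 'pos', array([0.4185, 0.1198, 0.1848]), 'F', array([ 0.7, -0.7,  0.4]), 'w', 0.0452, 't', 10.43)
```

>>> move_arm([
  [[0,8,16],-0.12,40],
  [[0,16,32],-0.24,40],
  [[0,24,48],-0.36,40],
  [[0,32,64],-0.48,40],
  [[2,40,80],-0.6,40],
  [[4,48,96],-0.72,40],
  [[6,56,112],-0.84,40],
  [[8,61,126],-0.96,40],
])

```text
clock: 11.1
position: [0.4178, 0.2616, 0.1753]
ee_rot: [-0.355, 0.612, -0.358, -0.61]
contact_force: [-0.2, -0.6, 0.1]
width: 0.0399
```

Run:
```python
from h import *
print(*rel((.4190,.2600,.175),150))
```

```text
[ 0.3 -0.3 -2. ] ('turn', np.float64(-0.5327), 'alt', np.float64(2.6089)) ('jaw now', np.float64(119.5), 'j', array([ 0.422,  0.195,  1.763, -0.005,  1.186, -1.661]), 'pos', array([0.4178, 0.2616, 0.1753]), 'F', array([-0.2, -0.6,  0.1]), 'w', 0.0399, 't', 11.1)
```

>>> move_arm([
  [[0,0,-2],-0.12,36],
  [[0,0,-2],-0.24,36],
  [[0,0,-2],-0.36,36],
  [[0,0,-2],-0.48,36],
  [[0,0,-2],-0.533,36],
  [[0,0,-2],-0.533,36],
])

```text
clock: 11.6
position: [0.4182, 0.2605, 0.1747]
ee_rot: [-0.181, 0.683, -0.184, -0.683]
contact_force: [-0.1, 0.6, -0.5]
width: 0.0363
```

Run:
```python
from h import *
print(*rel((.4190,.2600,.113),150))
for n in ("side","top"): cv2.imwrite(f"pics/{n}9.png",viewer.get_image(n)[:,:,::-1])
cv2.imwrite("pics/p9.png",np.hstack([cv2.resize(cv2.imread("pics/top9.png")[110:210,110:250],(448,320)),cv2.resize(cv2.imread("pics/side9.png")[110:210,170:280],(343,320))]))
```

```text
[61.7 -0.2 -0.8] ('turn', np.float64(0.0016), 'alt', np.float64(-3.14)) ('jaw now', np.float64(150.1), 'j', array([ 0.419,  0.195,  1.764, -0.005,  1.185, -2.198]), 'pos', array([0.4182, 0.2605, 0.1747]), 'F', array([-0.1,  0.6, -0.5]), 'w', 0.0363, 't', 11.6)
```

View pics/p9.png

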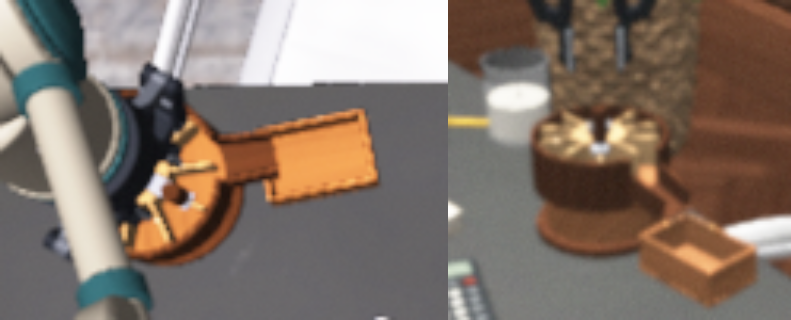

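>>> move_arm([
  [[10,0,0],0,36],
  [[22,0,0],0,36],
  [[34,0,-1],0,36],
  [[46,0,-1],0,36],
  [[55,0,-1],0,36],
  [[60,0,-1],0,36],
  [[60,0,-1],0,36],
])

```text
clock: 12.28
position: [0.4183, 0.2591, 0.1134]
ee_rot: [0.181, -0.682, 0.186, 0.683]
contact_force: [-0.8, -0.4, 0.1]
width: 0.0358
```

Run:
```python
from h import *
print(*rel((.4190,.2600,.113),150))
for n in ("side","top"): cv2.imwrite(f"pics/{n}10.png",viewer.get_image(n)[:,:,::-1])
cv2.imwrite("pics/p10.png",np.hstack([cv2.resize(cv2.imread("pics/top10.png")[110:210,110:250],(448,320)),cv2.resize(cv2.imread("pics/side10.png")[110:190,180:260],(343,320),interpolation=3)]))
```

```text
[ 0.4 -1.1 -0.2] ('turn', np.float64(-0.0013), 'alt', np.float64(3.1403)) ('jaw now', np.float64(149.9), 'j', array([ 0.417,  0.255,  1.855, -0.005,  1.037, -2.197]), 'pos', array([0.4183, 0.2591, 0.1134]), 'F', array([-0.8, -0.4,  0.1]), 'w', 0.0358, 't', 12.28)
```

View pics/p10.png

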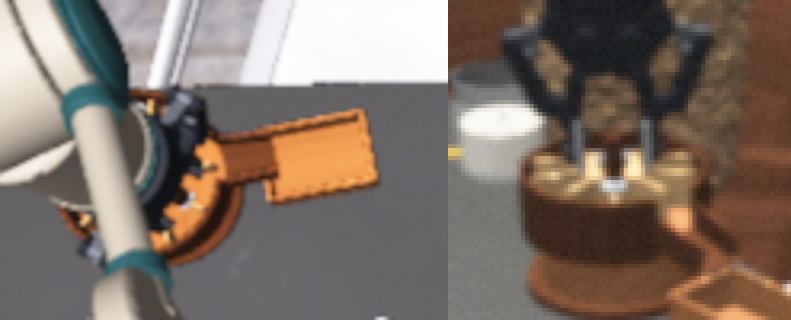

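>>> move_arm([
  [[0,0,0],0,24],
  [[0,0,0],0,18],
  [[0,0,0],0,12],
  [[0,0,0],0,12],
  [[0,0,0],0,12],
], force=20)

```text
clock: 12.8
position: [0.4198, 0.2599, 0.1156]
ee_rot: [-0.182, 0.684, -0.185, -0.682]
contact_force: [-0.5, -0.6, 4.3]
width: 0.0142
```

Run:
```python
from h import *
s,R,p=st(); 
hub=np.array([.4399,.2967]);d=p[:2]-hub
print(np.hypot(*d),np.degrees(np.arctan2(d[1],d[0])),s["width"],s["contact_force"])
for th in (-128,-136,-144):
    q=hub+.042*np.array([np.cos(np.radians(th)),np.sin(np.radians(th))])
    print(th,*rel((*q,.113),th+270)[:2])
```

```text
0.04199227484801755 -118.66262450372754 0.01417678592636559 [-0.54098744 -0.60774451  4.33046994]
-128 [ 2.5 -0.4  6.8] ('turn', np.float64(0.1384), 'alt', np.float64(-3.0032))
-136 [ 2.5 -1.6 12.6] ('turn', np.float64(0.278), 'alt', np.float64(-2.8636))
-144 [ 2.5 -3.6 18.1] ('turn', np.float64(0.4177), 'alt', np.float64(-2.7239))
```

>>> move_arm([
  [[0,0,1.7],0.04,12],
  [[0,0,3.3],0.08,12],
  [[0,-0.2,4.9],0.12,12],
  [[0,-0.4,6.6],0.16,12],
  [[0,-0.7,8.2],0.2,12],
  [[0,-1,9.8],0.24,12],
  [[0,-1.4,11.4],0.28,12],
  [[0,-1.8,13],0.31,12],
])

```text
clock: 13.47
position: [0.4131, 0.2645, 0.1157]
ee_rot: [-0.284, 0.651, -0.289, -0.642]
contact_force: [10.8, -13.0, -3.3]
width: 0.0142
```

```bash
cat > k.py <<'E'
from h import *
import sys
s,R,p=st()
hub=np.array([.4399,.2967]);d=p[:2]-hub; th=np.degrees(np.arctan2(d[1],d[0]))
th=th-360 if th>0 else th
print("r",np.hypot(*d),"th",th,"rot",-118.7-th,"z",p[2],"w",s["width"],"F",s["contact_force"].round(1),"t",s["clock"],"q6",s["qpos"][5])
for dth in map(float,sys.argv[2:]):
    t=np.radians(th-dth); q=hub+.042*np.array([np.cos(t),np.sin(t)])
    print(dth,*rel((*q,.1155),th-dth+270)[:2])
n0=sys.argv[1]
for n in ("side","top"): cv2.imwrite(f"pics/{n}{n0}.png",viewer.get_image(n)[:,:,::-1])
cv2.imwrite(f"pics/p{n0}.png",np.hstack([cv2.resize(cv2.imread(f"pics/top{n0}.png")[110:210,110:250],(448,320),interpolation=3),cv2.resize(cv2.imread(f"pics/side{n0}.png")[130:230,180:290],(343,320),interpolation=3)]))
E
python3 k.py 11 9 18
```

```text
r 0.04187306905045333 th -129.83728678280207 rot 11.137286782802065 z 0.11565838292087846 w 0.014167337110863782 F [ 10.8 -13.   -3.3] t 13.4667 q6 -1.8615805252276978
9.0 [0.1 0.5 6.6] ('turn', np.float64(0.0192), 'alt', np.float64(-3.1224))
18.0 [-0.  -0.1 13.1] ('turn', np.float64(0.1763), 'alt', np.float64(-2.9653))
```

View pics/p11.png

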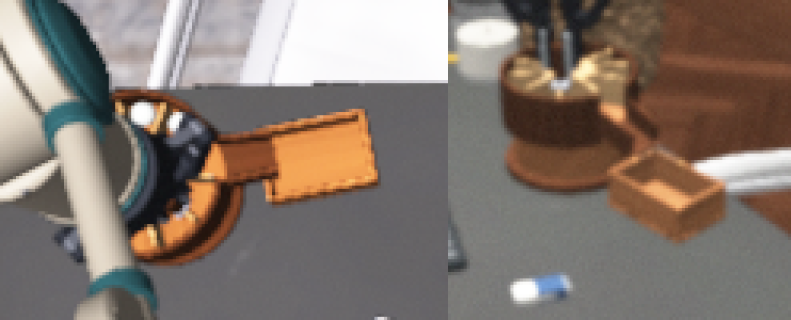

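>>> move_arm([
  [[0,0,0],0,20],
  [[-2,0,0],0,26],
  [[-6,0,0],0,28],
  [[-9,0,0],0,28],
  [[-9,0,0],0,28],
  [[-9,0,0],0,28],
])

```text
clock: 14.07
position: [0.413, 0.2651, 0.1251]
ee_rot: [-0.283, 0.651, -0.288, -0.642]
contact_force: [-0.6, -1.2, 0.1]
width: 0.0276
```

```bash
python3 k.py 12 0
```

```text
r 0.04155605036599759 th -130.41353155323796 rot 11.713531553237956 z 0.12507954881790412 w 0.027578819796269895 F [-0.6 -1.2  0.1] t 14.0667 q6 -1.8630804574340347
0.0 [9.6 0.4 0.1] ('turn', np.float64(-0.1265), 'alt', np.float64(3.0151))
```

View pics/p12.png

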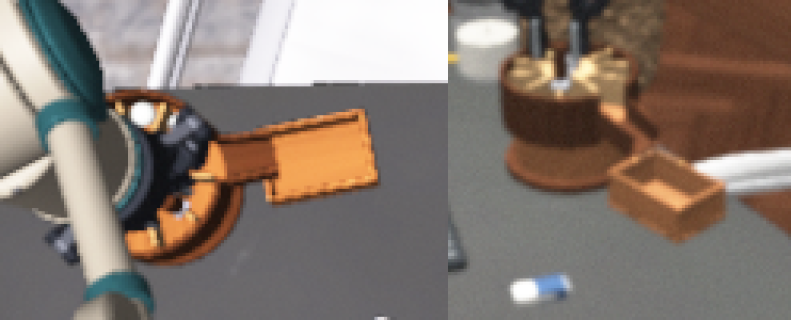

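>>> move_arm([
  [[0,0,0],-0.12,20],
  [[0,0,0],-0.12,12],
  [[0,0,0],-0.12,12],
  [[0,0,0],-0.12,12],
])

```text
clock: 14.5
position: [0.4128, 0.2648, 0.1248]
ee_rot: [-0.244, 0.667, -0.25, -0.658]
contact_force: [1.4, -1.4, 1.1]
width: 0.0141
```

```bash
python3 k.py 13 9 18; python3 -c "
from h import *
s,R,p=st();print(R.round(3),s['moment'].round(2))"
```

```text
r 0.0418806575407858 th -130.28631013616422 rot 11.586310136164215 z 0.1247742314070217 w 0.01405376582035682 F [ 1.4 -1.4  1.1] t 14.5 q6 -1.9808586628074127
9.0 [ 9.2 -0.4  6.7] ('turn', np.float64(0.1463), 'alt', np.float64(-2.9953))
18.0 [ 9.1 -1.8 13.1] ('turn', np.float64(0.3034), 'alt', np.float64(-2.8382))
[[ 0.008 -0.654 -0.756]
 [-0.012 -0.756  0.654]
 [-1.     0.003 -0.014]] [-0.14 -0.05 -0.01]
```

>>> move_arm([
  [[0,0,1.7],0.04,12],
  [[0,0,3.3],0.08,12],
  [[0,-0.2,4.9],0.12,12],
  [[0,-0.4,6.6],0.15,12],
  [[0,-0.7,8.2],0.19,12],
  [[0,-1,9.8],0.23,12],
  [[0,-1.4,11.4],0.27,12],
  [[0,-1.8,13.1],0.3,12],
])

```text
clock: 15.27
position: [0.4074, 0.2705, 0.1248]
ee_rot: [-0.339, 0.626, -0.347, -0.61]
contact_force: [9.0, -14.0, 0.2]
width: 0.0136
```

```bash
python3 k.py 14 5 10
```

```text
r 0.04175630202690127 th -141.07058493819247 rot 22.370584938192465 z 0.1247924673812982 w 0.013631098722358024 F [  9.  -14.    0.2] t 15.2667 q6 -1.652266181430636
5.0 [9.2 0.5 3.9] ('turn', np.float64(-0.0341), 'alt', np.float64(3.1075))
10.0 [9.1 0.5 7.5] ('turn', np.float64(0.0532), 'alt', np.float64(-3.0884))
```

View pics/p14.png

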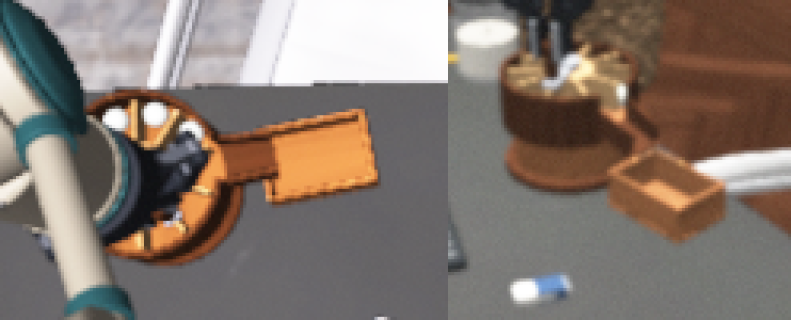

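>>> move_arm([
  [[0,0,0],0,12],
  [[0,0,0],0,12],
  [[0,0,0],0,12],
])

```text
clock: 15.62
position: [0.4071, 0.2707, 0.1248]
ee_rot: [-0.339, 0.626, -0.347, -0.611]
contact_force: [0.5, -2.3, 0.1]
width: 0.0138
```

```bash
python3 k.py 15 5 10
```

```text
r 0.04180972005040708 th -141.62301639039885 rot 22.923016390398843 z 0.1247828971195076 w 0.01384593399156635 F [ 0.5 -2.3  0.1] t 15.6167 q6 -1.653127340702254
5.0 [9.2 0.5 3.9] ('turn', np.float64(-0.0242), 'alt', np.float64(3.1174))
10.0 [9.1 0.4 7.5] ('turn', np.float64(0.0631), 'alt', np.float64(-3.0785))
```

>>> move_arm([
  [[0,0,1.5],0.01,12],
  [[0,0,3],0.02,12],
  [[0,0.2,4.5],0.03,12],
  [[0,0.4,6],0.04,12],
  [[0,0.4,7.5],0.06,12],
  [[0,0.3,9],0.1,12],
  [[0,0,10.5],0.13,12],
  [[0,0,10.5],0.13,12],
])

```text
clock: 16.38
position: [0.404, 0.2756, 0.1248]
ee_rot: [-0.376, 0.607, -0.386, -0.584]
contact_force: [8.2, -14.3, 1.6]
width: 0.0141
```

```bash
python3 k.py 16 5 10 15
```

```text
r 0.04166638172572848 th -149.56085400890666 rot 30.860854008906657 z 0.124802935736286 w 0.014080257241101202 F [  8.2 -14.3   1.6] t 16.3833 q6 -1.4998654935414084
5.0 [9.2 0.6 3.9] ('turn', np.float64(-0.013), 'alt', np.float64(3.1286))
10.0 [9.  0.5 7.6] ('turn', np.float64(0.0743), 'alt', np.float64(-3.0673))
15.0 [ 8.9  0.  11.2] ('turn', np.float64(0.1615), 'alt', np.float64(-2.9801))
```

View pics/p16.png

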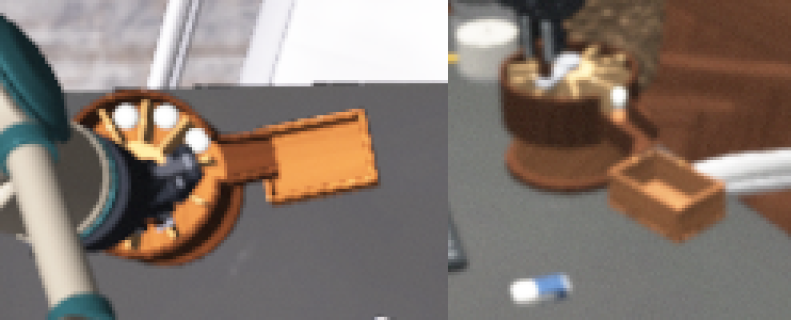

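>>> move_arm([
  [[0,0.1,1.6],0,12],
  [[0,0.2,3.2],0,12],
  [[0,0.4,4.8],0.02,12],
  [[0,0.5,6.4],0.05,12],
  [[0,0.5,8],0.08,12],
  [[0,0.3,9.6],0.12,12],
  [[0,0,11],0.16,12],
  [[0,0,11],0.16,12],
])

```text
clock: 17.15
position: [0.3997, 0.2863, 0.1248]
ee_rot: [-0.425, 0.574, -0.432, -0.551]
contact_force: [3.2, -4.2, 1.5]
width: 0.0139
```

```bash
python3 k.py 17 5 10 15
```

```text
r 0.04149629372327512 th -165.52463079384904 rot 46.82463079384904 z 0.12478354096905973 w 0.01394565786504738 F [ 3.2 -4.2  1.5] t 17.15 q6 -1.316093865808324
5.0 [9.2 0.4 4. ] ('turn', np.float64(0.1034), 'alt', np.float64(-3.0382))
10.0 [ 9.1 -0.1  7.6] ('turn', np.float64(0.1907), 'alt', np.float64(-2.9509))
15.0 [ 9.  -1.  11.1] ('turn', np.float64(0.278), 'alt', np.float64(-2.8636))
```

View pics/p17.png

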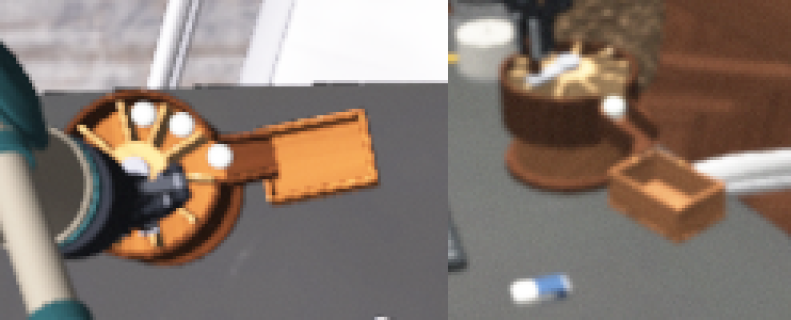

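The first sweet at (221,156) in the left panel has reached the spout mouth. I'll hold and see whether it rolls out.

>>> move_arm([
  [[0,0,0],0.03,12],
  [[0,0,0],0.06,12],
  [[0,0,0],0.06,12],
  [[0,0,0],0.06,12],
  [[0,0,0],0.06,12],
  [[0,0,0],0.06,12],
])

```text
clock: 17.75
position: [0.3998, 0.2862, 0.1248]
ee_rot: [-0.441, 0.561, -0.448, -0.538]
contact_force: [1.7, -3.6, 0.9]
width: 0.0138
```

```bash
python3 k.py 18 5 10 15
```

```text
r 0.04148454114000394 th -165.3887609165376 rot 46.68876091653759 z 0.12479412393134653 w 0.013774295373976059 F [ 1.7 -3.6  0.9] t 17.75 q6 -1.2577256738272322
5.0 [9.2 0.6 3.9] ('turn', np.float64(0.0431), 'alt', np.float64(-3.0985))
10.0 [9.1 0.3 7.6] ('turn', np.float64(0.1304), 'alt', np.float64(-3.0112))
15.0 [ 9.  -0.3 11.2] ('turn', np.float64(0.2177), 'alt', np.float64(-2.9239))
```

View pics/p18.png

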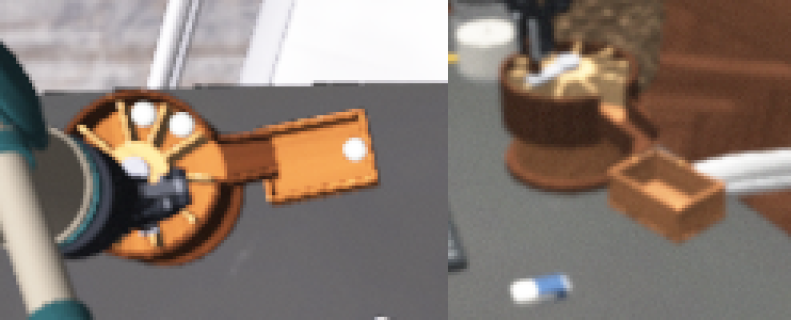

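The first sweet is in the dish at (355,150) and the second and third are still in the drum. I'll keep turning slowly.

>>> move_arm([
  [[0,0.1,1.5],0.01,12],
  [[0,0.3,3],0.03,12],
  [[0,0.5,4.5],0.06,12],
  [[0,0.4,6],0.09,12],
  [[0,0.3,7.6],0.13,12],
  [[0,0,9.2],0.17,12],
  [[0,-0.2,10.5],0.2,12],
  [[0,-0.2,10.5],0.2,12],
])

```text
clock: 18.52
position: [0.3987, 0.2937, 0.1248]
ee_rot: [-0.494, 0.517, -0.5, -0.489]
contact_force: [3.0, -8.1, 3.2]
width: 0.0138
```

```bash
python3 k.py 19 5 10 15
```

```text
r 0.041346892559598926 th -175.79026995764323 rot 57.09026995764323 z 0.12476755777084299 w 0.013772043514780008 F [ 3.  -8.1  3.2] t 18.5167 q6 -1.0363043378495806
5.0 [9.1 0.9 3.9] ('turn', np.float64(0.0252), 'alt', np.float64(-3.1164))
10.0 [9.  0.7 7.6] ('turn', np.float64(0.1125), 'alt', np.float64(-3.0291))
15.0 [ 8.9  0.1 11.2] ('turn', np.float64(0.1998), 'alt', np.float64(-2.9418))
```

View pics/p19.png

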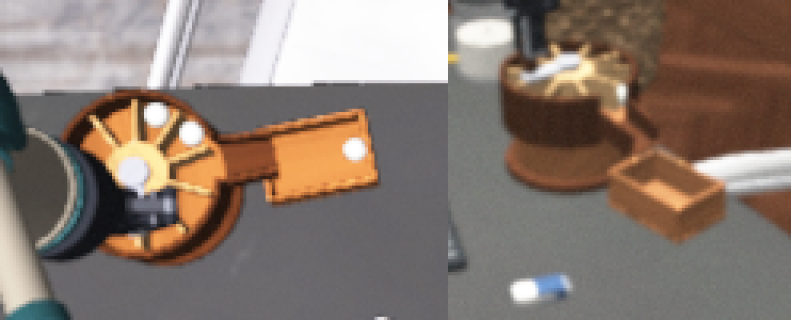

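>>> move_arm([
  [[0,0.2,1.5],0.01,12],
  [[0,0.4,3],0.02,12],
  [[0,0.7,4.5],0.05,12],
  [[0,0.7,6],0.08,12],
  [[0,0.6,7.6],0.11,12],
  [[0,0.4,9],0.15,12],
  [[0,0.2,10.5],0.18,12],
  [[0,0.2,10.5],0.18,12],
])

```text
clock: 19.28
position: [0.3991, 0.302, 0.1247]
ee_rot: [0.538, -0.472, 0.542, 0.441]
contact_force: [4.0, -12.7, 4.5]
width: 0.0142
```

```bash
python3 k.py 20 5 10 15
```

```text
r 0.04118307675781867 th -187.33953767961611 rot 68.63953767961611 z 0.12474755293219746 w 0.014151679557590736 F [  4.  -12.7   4.5] t 19.2833 q6 -0.8378321613618243
5.0 [9.1 1.1 3.9] ('turn', np.float64(0.0476), 'alt', np.float64(-3.094))
10.0 [9.  0.7 7.6] ('turn', np.float64(0.1349), 'alt', np.float64(-3.0067))
15.0 [ 8.9  0.1 11.2] ('turn', np.float64(0.2222), 'alt', np.float64(-2.9194))
```

View pics/p20.png

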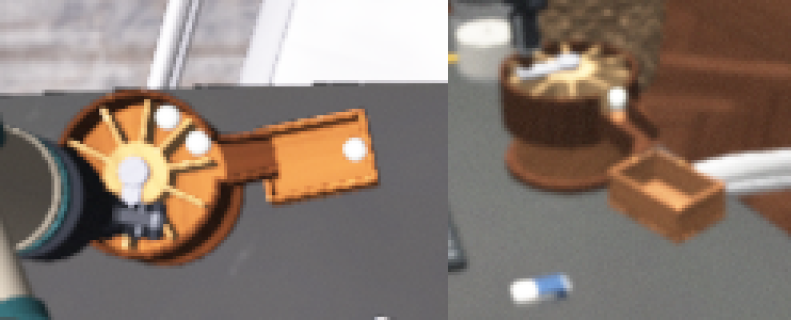

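>>> move_arm([
  [[0,0.3,1.3],0.01,12],
  [[0,0.6,2.6],0.03,12],
  [[0,1,3.9],0.05,12],
  [[0,1,5.2],0.08,12],
  [[0,0.8,6.5],0.11,12],
  [[0,0.7,7.8],0.14,12],
  [[0,0.5,9],0.16,12],
  [[0,0.5,9],0.16,12],
])

```text
clock: 20.05
position: [0.4016, 0.3108, 0.1248]
ee_rot: [0.574, -0.428, 0.575, 0.396]
contact_force: [4.8, -4.9, 2.1]
width: 0.0137
```

```bash
python3 k.py 21 3 6 10
```

```text
r 0.04078082801569918 th -200.2677524053961 rot 81.56775240539609 z 0.12482131869834215 w 0.013681612770740917 F [ 4.8 -4.9  2.1] t 20.05 q6 -0.6641305393187636
3.0 [9.2 1.4 2.5] ('turn', np.float64(0.0792), 'alt', np.float64(-3.0624))
6.0 [9.2 1.2 4.7] ('turn', np.float64(0.1315), 'alt', np.float64(-3.0101))
10.0 [9.1 0.7 7.6] ('turn', np.float64(0.2014), 'alt', np.float64(-2.9402))
```

View pics/p21.png

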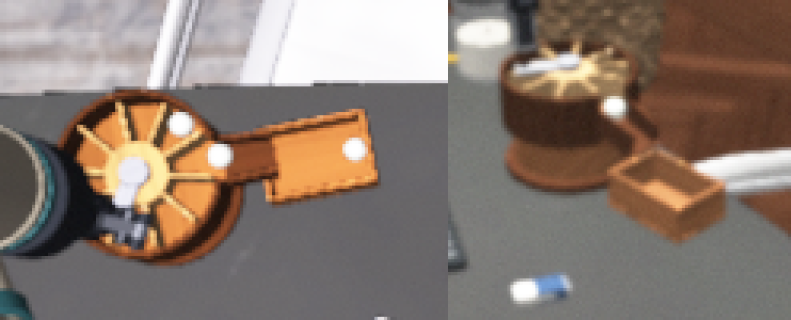

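The second sweet is at the mouth (220,156), just as the first was. I'll hold.

>>> move_arm([
  [[0,0,0],0.03,12],
  [[0,0,0],0.03,12],
  [[0,0,0],0.03,12],
  [[0,0,0],0.03,12],
  [[0,0,0],0.03,12],
  [[0,0,0],0.03,12],
])

```text
clock: 20.65
position: [0.4017, 0.3108, 0.1248]
ee_rot: [0.58, -0.42, 0.58, 0.387]
contact_force: [1.7, -4.7, 1.3]
width: 0.0139
```

```bash
python3 k.py 22 3 6
```

```text
r 0.04069632127926615 th -200.23422620312252 rot 81.53422620312251 z 0.1248381643891387 w 0.013886080670797022 F [ 1.7 -4.7  1.3] t 20.65 q6 -0.6350497965816599
3.0 [9.2 1.6 2.4] ('turn', np.float64(0.0496), 'alt', np.float64(-3.092))
6.0 [9.2 1.4 4.6] ('turn', np.float64(0.1019), 'alt', np.float64(-3.0397))
```

View pics/p22.png

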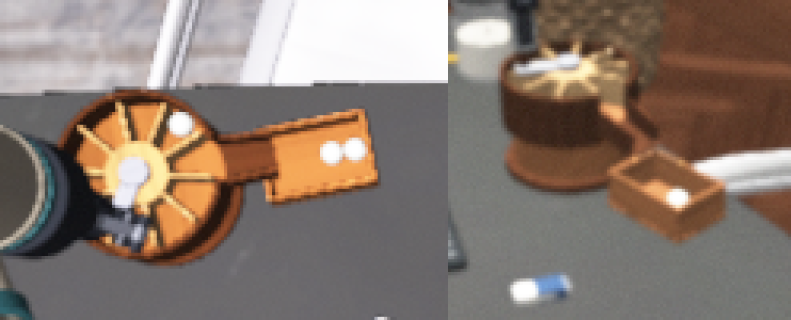

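Both sweets are in the dish at (331,153) and (355,150), and the third is in its pocket at (180,123). I'll release the knob and lift off.

>>> move_arm([
  [[0,0,0],0,18],
  [[0,0,0],0,24],
  [[0,0,0],0,32],
  [[0,0,0],0,36],
  [[-3,0,0],0,36],
  [[-12,0,0],0,36],
  [[-25,0,0],0,36],
  [[-45,0,0],0,36],
])

```text
clock: 21.42
position: [0.3995, 0.3121, 0.1696]
ee_rot: [0.579, -0.42, 0.581, 0.387]
contact_force: [1.2, -0.3, 0.1]
width: 0.0362
```

>>> move_arm([
  [[-20,0,0],0,36],
  [[-40,0,0],0,36],
  [[-60,0,0],0,36],
  [[-60,0,0],0,36],
  [[-60,0,0],0,36],
])

```text
clock: 21.83
position: [0.3987, 0.315, 0.2312]
ee_rot: [0.581, -0.42, 0.58, 0.387]
contact_force: [-0.3, 0.2, 0.0]
width: 0.036
```

```bash
python3 k.py 23
python3 - <<'E'
from h import *
for d in finder.look_for("sweet_1_center","top"):
    c=d["centre"]
    print(d, "desk-level",ray("top",c,.014)[:2].round(4),"drum-level",ray("top",c,.078)[:2].round(4))
E
```

```text
r 0.04509659904473858 th -203.97064389184908 rot 85.27064389184908 z 0.23119029125908988 w 0.03601995725034566 F [-0.3  0.2  0. ] t 21.8333 q6 -0.6390174245687623
{'centre': [222.3, 156.2], 'score': 0.43} desk-level [0.4684 0.129 ] drum-level [0.4573 0.1233]
```

View pics/p23.png

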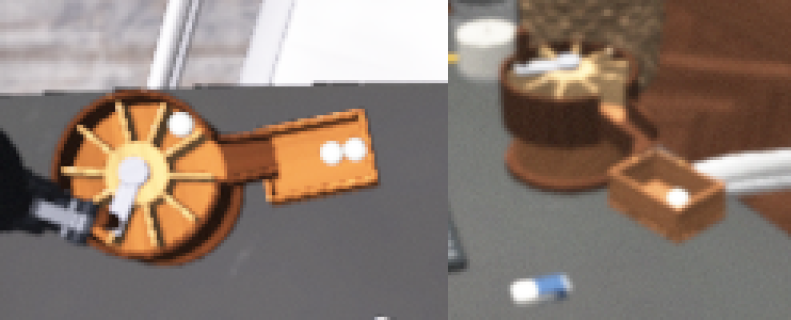

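The gripper is clear. Both sweets lie still in the dish, which hasn't moved, and the third is in the drum at (180,123). I'll hand the job in.

```bash
python3 -c "
from rig import manip
print(manip.sign_off())"
```

```text
the job is handed in; nothing more can be done
None
```

I served two sweets into the dish, with the third still in the drum, and handed the job in at about 22 s of the 64 s allowed. No verdict was reported.

- **Dish:** I picked the larger non-red tray and carried it over. I set it down in front of the spout, slid it in lengthwise and let go. I measured its middle about 134 mm from the drum's axis, or 32 mm beyond the spout end, in line with the spout to within about a degree.
- **Turning the drum:** I turned the crank knob slowly clockwise, about 82° in all. The first sweet rolled out by about 47° and the second at about 82°, and then I let go of the knob and lifted the gripper clear.
- **Last pictures:** Both sweets lie at rest in the dish, which still stands flat. The third is in its pocket about a sweet's spacing short of the spout. The gripper touches nothing, with a force reading near 0.

A few readings disagreed:
- **Crank resistance:** It read up to about 17 N while turning, against about 1 N expected from the stated friction. When I paused at about 23° of turn, it dropped to about 2 N.
- **First crank grip:** It sat too low, and the fingertips appeared to touch the crank's steel arm, so I raised the grip 9 mm.
- **Final network check:** The sweet finder reported only one of the three sweets, in the dish and at a low score. The other two I confirmed by eye in the pictures.

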